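Fetch the weighing jar from behind the reagent bottles

TASK

The weighing jar with the black lid is boxed in by three reagent bottles on the white storage tray. First stand all three bottles in the steel tray at the side, then take the jar and set it on the middle of the balance pan, and only after that put each bottle back on the centre of the coaster that matches its cap colour. Keep everything upright, set things down rather than dropping them, and leave the tall measuring cylinder where it stands.

Things in the scene. Friction and masses are not known exactly. Their poses are not given: they have to be found in the camera images.
- bottle_red: Loose amber reagent bottle with a red screw cap and a white label with a red stripe, about 220 g, 132 mm high in all: body diameter 54 mm up to 82 mm, tapering to a neck of diameter 26 mm at 100 mm, cap of diameter 32 mm from 110 to 132 mm (the cap is the place to grip, from above). Starts standing on the red coaster. Origin: centre of the underside; z up along the bottle.
- bottle_blue: Loose amber reagent bottle with a blue screw cap and a white label with a blue stripe, about 220 g, 132 mm high in all: body diameter 54 mm up to 82 mm, tapering to a neck of diameter 26 mm at 100 mm, cap of diameter 32 mm from 110 to 132 mm (the cap is the place to grip, from above). Starts standing on the blue coaster. Origin: centre of the underside; z up along the bottle.
- bottle_yellow: Loose amber reagent bottle with a yellow screw cap and a white label with a yellow stripe, about 220 g, 132 mm high in all: body diameter 54 mm up to 82 mm, tapering to a neck of diameter 26 mm at 100 mm, cap of diameter 32 mm from 110 to 132 mm (the cap is the place to grip, from above). Starts standing on the yellow coaster. Origin: centre of the underside; z up along the bottle.
- coaster_red: Fixed flat red disc, diameter 72 mm, 4 mm thick, lying on the floor of the fixed white storage tray (210 x 240 mm, floor 4 mm thick, rim 14 mm high); home of the red-capped bottle. Neighbouring coasters are 84 mm or more apart, centre to centre. Origin: centre of its underside (top face at z = +4 mm).
- coaster_blue: Fixed flat blue disc, diameter 72 mm, 4 mm thick, lying on the floor of the fixed white storage tray (210 x 240 mm, floor 4 mm thick, rim 14 mm high); home of the blue-capped bottle. Neighbouring coasters are 84 mm or more apart, centre to centre. Origin: centre of its underside (top face at z = +4 mm).
- coaster_yellow: Fixed flat yellow disc, diameter 72 mm, 4 mm thick, lying on the floor of the fixed white storage tray (210 x 240 mm, floor 4 mm thick, rim 14 mm high); home of the yellow-capped bottle. Neighbouring coasters are 84 mm or more apart, centre to centre. Origin: centre of its underside (top face at z = +4 mm).
- weighing_jar: Loose low clear-glass weighing jar with a black lid fixed to it, about 70 g, on the 4 mm floor of the white storage tray, its axis about 65 mm from each bottle axis: no room for a gripper until they are gone. Glass diameter 46 mm up to 30 mm (grip here), lid diameter 43 mm from 30 to 42 mm, knob diameter 14 mm up to 54 mm. Origin: centre of the underside; z up.
- balance: Fixed cream laboratory balance, 200 x 200 mm and 56 mm high, with a round steel pan of diameter 120 mm whose top face is 70 mm above the bench; a lower grey key panel on its -x side. Stands on the left or the right of the white storage tray. Origin: on the bench exactly below the centre of the pan; z up.
- side_tray: Fixed empty steel tray (the side area), 270 mm along its own x and 150 mm along its own y, floor 4 mm thick, walls 4 mm thick and 14 mm high above the bench. Stands on the other side of the storage tray from the balance. Holds three bottles in a row along x, 80 mm apart. Origin: centre of its underside on the bench; z up.
- measuring_cylinder: Bystander: loose, tall, slender clear measuring cylinder, 190 mm high, 28 mm in diameter, with a blue foot of diameter 60 mm, standing on the bench beyond the storage tray. Not to be moved. Origin: centre of the underside.

How it is judged (in metres and radians):
On the way, in this order (a step that is already met when the one before it is completed fails the run):
1. all three bottles stand released inside the steel side tray while the jar is still in its place (moved less than 30 mm) (x of bottle_red in the frame of side_tray between -0.115 and 0.115 m and y of bottle_red in the frame of side_tray between -0.055 and 0.055 m and z of each of bottle_red, bottle_blue, bottle_yellow in the frame of side_tray below 0.01 m and linear speed of each of bottle_red, bottle_blue, bottle_yellow below 0.03 m/s and angle between each of bottle_red, bottle_blue, bottle_yellow's own z axis and vertical below 0.1 rad and contact force between the fingers and bottle_red below 0.3 N and x of bottle_blue in the frame of side_tray between -0.115 and 0.115 m and y of bottle_blue in the frame of side_tray between -0.055 and 0.055 m and contact force between the fingers and bottle_blue below 0.3 N and x of bottle_yellow in the frame of side_tray between -0.115 and 0.115 m and y of bottle_yellow in the frame of side_tray between -0.055 and 0.055 m and contact force between the fingers and bottle_yellow below 0.3 N and distance of weighing_jar from where it was at the start of the episode below 0.03 m), for 0.2 s.
2. the jar stands released on the middle of the balance pan (within 15 mm) while the three bottles still stand in the side tray (horizontal distance between weighing_jar and balance below 0.015 m and z of weighing_jar in the frame of balance between 0.066 and 0.076 m and linear speed of each of weighing_jar, bottle_red, bottle_blue, bottle_yellow below 0.03 m/s and angle between each of weighing_jar, bottle_red, bottle_blue, bottle_yellow's own z axis and vertical below 0.1 rad and contact force between the fingers and weighing_jar below 0.3 N and x of bottle_red in the frame of side_tray between -0.115 and 0.115 m and y of bottle_red in the frame of side_tray between -0.055 and 0.055 m and z of each of bottle_red, bottle_blue, bottle_yellow in the frame of side_tray below 0.01 m and contact force between the fingers and bottle_red below 0.3 N and x of bottle_blue in the frame of side_tray between -0.115 and 0.115 m and y of bottle_blue in the frame of side_tray between -0.055 and 0.055 m and contact force between the fingers and bottle_blue below 0.3 N and x of bottle_yellow in the frame of side_tray between -0.115 and 0.115 m and y of bottle_yellow in the frame of side_tray between -0.055 and 0.055 m and contact force between the fingers and bottle_yellow below 0.3 N), for 0.2 s.
At the end, for the whole second after the job is handed in: The weighing jar stands upright on the balance pan, within 15 mm of its centre; each bottle stands upright on the coaster of its cap colour, within 12 mm of its centre; all are released and at rest; the measuring cylinder stands within 30 mm of where it was (horizontal distance between weighing_jar and balance below 0.015 m and z of weighing_jar in the frame of balance between 0.066 and 0.076 m and linear speed of each of weighing_jar, bottle_red, bottle_blue, bottle_yellow below 0.03 m/s and angle between each of weighing_jar, bottle_red, bottle_blue, bottle_yellow, measuring_cylinder's own z axis and vertical below 0.1 rad and contact force between the fingers and weighing_jar below 0.3 N and horizontal distance between bottle_red and coaster_red below 0.012 m and z of bottle_red in the frame of coaster_red between 0.001 and 0.009 m and contact force between the fingers and bottle_red below 0.3 N and horizontal distance between bottle_blue and coaster_blue below 0.012 m and z of bottle_blue in the frame of coaster_blue between 0.001 and 0.009 m and contact force between the fingers and bottle_blue below 0.3 N and horizontal distance between bottle_yellow and coaster_yellow below 0.012 m and z of bottle_yellow in the frame of coaster_yellow between 0.001 and 0.009 m and contact force between the fingers and bottle_yellow below 0.3 N and distance of measuring_cylinder from where it was at the start of the episode below 0.03 m); the robot touches nothing.
It fails at once if a bottle or the jar is knocked over (tilted more than 40 degrees) (angle between any of bottle_red, bottle_blue, bottle_yellow, weighing_jar's own z axis and vertical above 0.7 rad).
It fails at once if a bottle or the jar is dropped (falls freely faster than 0.8 m/s, about 33 mm) ((linear speed of bottle_red above 0.8 m/s and contact force between the fingers and bottle_red below 0.1 N) or (linear speed of bottle_blue above 0.8 m/s and contact force between the fingers and bottle_blue below 0.1 N) or (linear speed of bottle_yellow above 0.8 m/s and contact force between the fingers and bottle_yellow below 0.1 N) or (linear speed of weighing_jar above 0.8 m/s and contact force between the fingers and weighing_jar below 0.1 N)).
It fails at once if the measuring cylinder is shifted by more than 30 mm or knocked over (distance of measuring_cylinder from where it was at the start of the episode above 0.03 m).
It also fails if it takes over 136 s, if anything falls off the work surface, if the arm or the gripper's body presses on something with over 40 N, if the wrist force passes 120 N, or if a joint passes its speed limit or range.

ROBOT

A 6-joint arm with a two-finger parallel gripper is mounted at the origin on the work surface. World frame = base frame: x ahead of the robot, y to its left, z up, the work surface at z = 0. Lengths are in mm, angles in rad, forces in N, time in s.
With the tool pointing down it reaches from about 300 to 850 mm from the base axis. Payload 5.4 kg.
Tool frame: the origin (TCP) lies midway between the tips of the shut fingers; the grasp point (between the pads) lies 19 mm behind it (env.pinch_z is the distance from the TCP to the grasp point, in mm); z points along the fingers, y is the line along which they close (so a half turn about z gives the same grasp; the last joint's range is limited). The gripper opens to 85 mm and grips with 20 to 120 N. Pads are 22 mm wide; open, the fingers measure 114 mm over their backs; the gripper's body (76 mm by 85 mm) begins 54 mm behind the grasp point. The pads swing forward as they close: fully open they stand 13 mm farther back than shut.
Start: joints at [1.1, 0.158, 1.597, -0, 1.386, -0.21], TCP at [148.277, 555.536, 231.299] pointing down, gripper open.
Joint ranges: [-2.91, 2.91], [-0.94, 2.29], [0.18, 2.7], [-1.29, 4.43], [0.17, 2.64], [-3, 3]. Speed limits (rad/s): [2.57, 2.57, 3.14, 3.14, 3.14, 3.14].

INTERFACE

Orientations are given as a rotation vector (axis times angle).
In Python, from cell import env gives the robot as it stands. The module is installed in compiled form; this text tells all that it offers.
- The arm moves only by the tool step_arm, never from a script. Its argument "steps" is a list of rows, each an object with "angular": the turn, a rotation vector about the tool's x, y, z in degrees, a list of three; "offset": the shift along the tool's x, y, z in mm, a list of three; "claw": the finger opening in mm, from 0 to 85.4. In form: [{"angular": [rx, ry, rz], "offset": [x, y, z], "claw": claw}, ...]. A call has 1 to 20 rows; each row shifts and turns the commanded pose from where the row before left it, along the tool's axes as they then stand; what a row does not reach is not made up. A row lasts 1/12 s, in which the tool goes at most 41.7 mm and 7.16 degrees, less where a joint would pass 70% of its speed; a pose out of reach is approached as far as the arm can. A call is refused whole if a number of a shift passes 41.7 or a number of a turn 7.16, either way. A call with a gripper value outside its range is refused whole. The fingers move at their own pace and stop on an object; "squeeze" is the grip in N (left out, the last holds). Time passes only in rows, so rows that do not move let the fingers close. It gives the time, the measured TCP pose, the force, the opening and the grip force at its end, in the units of the state.
- env.get_obs(): the state, without advancing time (a new reading comes with each control period).
- env.camera(name): name is "side" or "top"; returns the picture (384x512x3 uint8, red, green, blue); there is no depth.
- env.camera_params(name): a dict with "camera_matrix" (3x3 intrinsics, pixels), "camera_from_world" (4x4, takes a point from world to camera coordinates). Camera axes: x right, y down, z forward; pixel columns grow to the right and rows downward; lengths in mm; the calibration is good to about 2 mm. A picture is of the moment at which its call begins. camera_params takes no time and is no camera call.
- env.hand_in(): hands the job in; it is judged then, once.
The state is a dict: "time": time; "joint_pos": joint angles; "joint_velocities": joint speeds; "effort": joint torques, N m; "eef_pos": TCP position; "tcp_rot": TCP orientation; "ft_force": force on the tool from outside, world axes, zero at the start; "moment": the same for the moment, N m; "finger_gap": opening from 0.0 (shut) to 1.0 (fully open); "grasp_force": force on a finger pad.
Only numpy, scipy, OpenCV 4.12 (cv2) and the standard library are available. Lean on these libraries where they do the work, as an engineer would, in place of code of your own. Each camera call takes 0.05 s, during which the arm holds its last target. There are 200 camera calls.

## Working session

There is one attempt and no reset: what is moved stays moved. The work goes in short steps, Python scripts to look and compute and a tool call to move; the robot and the scene stay as the last step left them, time stands still between calls to the robot, and variables do not carry over. Pictures are saved under pics/ and viewed, at most 14 in all, crops included, and the job is handed in when it is done.

Besides the shell and the picture viewer there is one more tool, called after "Emit:" by a JSON object that holds its "name" and its "arguments", one argument or row to a line. step_arm: Moves the arm, as the interface text tells. Its arguments: {"type":"object","properties":{"steps":{"type":"array","items":{"type":"object","properties":{"angular":{"type":"array","items":{"type":"number"}},"offset":{"type":"array","items":{"type":"number"}},"claw":{"type":"number"}}}},"squeeze":{"type":"number"}},"required":["steps"]}

```bash
mkdir -p pics; python3 - <<'E'
from cell import env
import cv2
for n in ("top","side"):
    im=env.camera(n); cv2.imwrite(f"pics/{n}0.png",cv2.resize(im[:,:,::-1],(768,576),interpolation=cv2.INTER_CUBIC)); cv2.imwrite(f"pics/{n}0raw.png",im[:,:,::-1])
    p=env.camera_params(n); print(p["camera_matrix"].round(1).tolist(),p["camera_from_world"].round(3).tolist())
print(env.get_obs(),env.pinch_z)
E
```

```text
[[431.1, 0.0, 250.3], [0.0, 431.1, 186.5], [0.0, 0.0, 1.0]] [[0.019, -1.0, 0.006, 0.785], [-0.992, -0.02, -0.122, 627.343], [0.122, -0.003, -0.993, 1025.064], [0.0, 0.0, 0.0, 1.0]]
[[459.9, 0.0, 251.8], [0.0, 459.9, 190.3], [0.0, 0.0, 1.0]] [[-0.975, -0.22, 0.011, 630.676], [-0.152, 0.638, -0.754, 144.16], [0.159, -0.738, -0.656, 1084.607], [0.0, 0.0, 0.0, 1.0]]
{'time': 0.1, 'joint_pos': array([ 1.09990634e+00,  1.59019246e-01,  1.59814160e+00,  6.37763915e-06,
        1.38618628e+00, -2.10081633e-01]), 'joint_velocities': array([-0.00095229,  0.00135247, -0.0048983 ,  0.00059245,  0.00064299,
        0.00015677]), 'effort': array([ 1.31715180e-03, -3.96990430e+01, -3.32339036e+01, -2.94624197e-04,
        4.24118058e-03, -7.60099311e-06]), 'eef_pos': array([148.02229297, 555.04851562, 230.37901266]), 'tcp_rot': array([-4.08441417e-01, -3.11433062e+00,  2.59393789e-03]), 'ft_force': array([-0.31050119, -0.29146173,  0.81239476]), 'moment': array([-0.00597249, -0.00152704,  0.00480816]), 'grasp_force': 0.0, 'finger_gap': 0.9995794311502428} 18.700000000000003
```

View pics/top0.png

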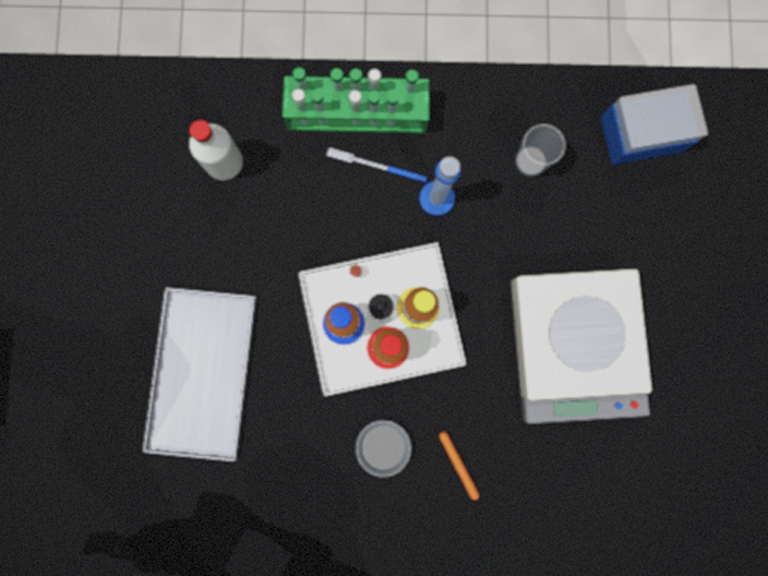

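View pics/side0.png

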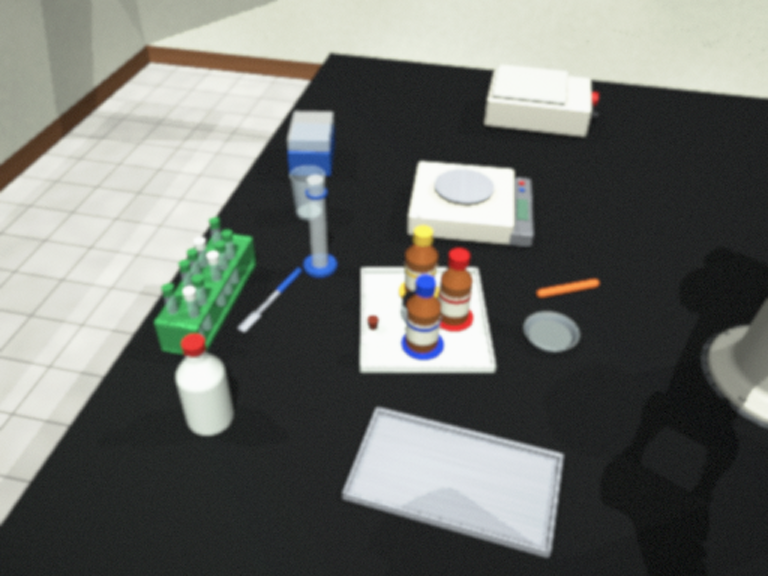

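The top picture shows, in 768-wide pixels, the storage tray at about (382,320), the steel side tray on the left at about (200,375), the balance pan at about (587,333) and the cylinder foot at about (437,198). The side picture agrees. I'll enlarge the tray for pixel positions.

```bash
cat > h.py <<'E'
import cv2,numpy as np
from cell import env
def P(n):
    p=env.camera_params(n); return np.array(p["camera_matrix"]),np.array(p["camera_from_world"])
def ray(n,u,v,z):
    "world point at height z for raw pixel u,v"
    K,T=P(n); R=T[:3,:3]; c=-R.T@T[:3,3]; d=R.T@np.linalg.solve(K,[u,v,1]); return c+d*(z-c[2])/d[2]
def proj(n,p):
    K,T=P(n); q=K@(T[:3,:3]@np.array(p,float)+T[:3,3]); return q[:2]/q[2]
def crop(im,x0,y0,x1,y1,s,f):
    c=cv2.resize(im[y0:y1,x0:x1],None,fx=s,fy=s,interpolation=cv2.INTER_CUBIC)
    for x in range((x0//10+1)*10,x1,10): cv2.line(c,((x-x0)*s,0),((x-x0)*s,6),(0,255,255),1); x%20 or cv2.putText(c,str(x),((x-x0)*s-10,16),0,.35,(0,255,255))
    for y in range((y0//10+1)*10,y1,10): cv2.line(c,(0,(y-y0)*s),(6,(y-y0)*s),(0,255,255),1); y%20 or cv2.putText(c,str(y),(8,(y-y0)*s+4),0,.35,(0,255,255))
    cv2.imwrite(f,c)
E
python3 - <<'E'
from h import *
a=cv2.imread("pics/top0raw.png"); b=cv2.imread("pics/side0raw.png")
crop(a,195,155,315,270,5,"pics/c1.png")
crop(b,235,145,335,255,5,"pics/c2.png")
# colour blobs (top): centroid & enclosing circle
hsv=cv2.cvtColor(a,cv2.COLOR_BGR2HSV)
E
```

```text
(no output)
```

View pics/c1.png

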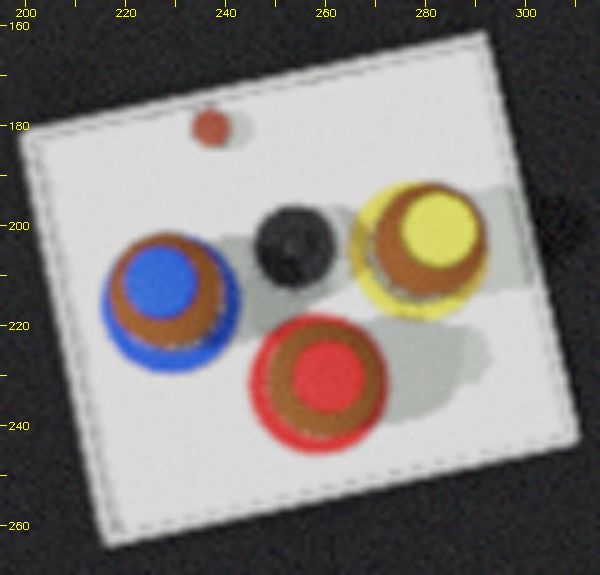

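View pics/c2.png

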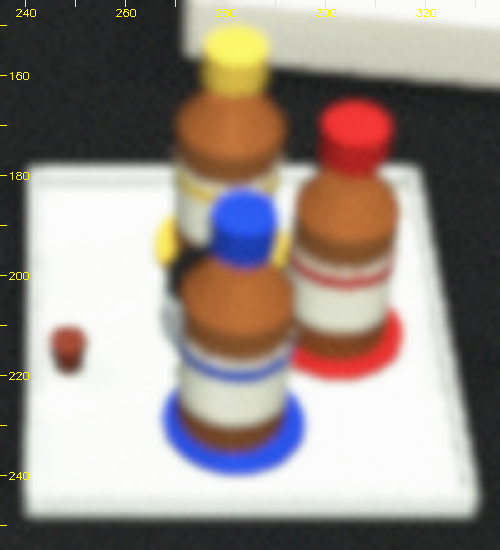

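The crops show, in raw top pixels:
- Caps: blue (226.4,211), yellow (282.2,200.5), red (260,230).
- Coasters: blue (228.7,215), red (258.1,231.4), yellow (278.2,204.6).
- Jar lid: (253.3,204).

```bash
python3 - <<'E'
from h import *
t=lambda u,v,z:ray("top",u-.4,v-.4,z)[:2].round(1)
s=lambda u,v,z:ray("side",u-.4,v-.4,z)[:2].round(1)
for c,cap,co,sc in (("b",(227,211.6),(229.3,215.6),(283.6,189.5-2)),("y",(282.8,201),(278.8,205.1),(282.2,154)),("r",(260.6,230.4),(258.7,231.9),(306.2,171))):
    print(c,"cap",t(*cap,140),"coaster",t(*co,8),"side cap",s(*sc,140))
print("jar",t(253.9,204.6,46))
print("pan",t(391.3,222.3,70), "side", s(464/1.5,186/1.5,70))
print("traycorners",[t(195+x/5,155+y/5,14).tolist() for x,y in((18,135),(488,33),(580,440),(107,547))])
r=[t(x/1.5,y/1.5,14) for x,y in((166,289),(256,295),(236,460),(144,453))]; print("sidetray",r,np.mean(r,0))
print("side view",[s(x/1.5,y/1.5,14).tolist() for x,y in((378,409),(563,455),(549,550),(344,494))])
a=cv2.imread("pics/top0raw.png"); hsv=cv2.cvtColor(a,cv2.COLOR_BGR2HSV)
print("cyl",t(437/1.5,198/1.5,5))
for z in (0,):print("camera", [(-P(n)[1][:3,:3].T@P(n)[1][:3,3]).round() for n in("top","side")])
E
```

```text
b cap [558.5  64.8] coaster [557.   65.5] side cap [561.6  62.3]
y cap [584.5 -58.5] coaster [586.  -58.8] side cap [586.5 -61.9]
r cap [518.5 -10.2] coaster [517.7  -9.2] side cap [520.   -8.9]
jar [582.9   4.5]
pan [ 545.2 -322.1] side [ 546.5 -322.4]
traycorners [[640.0, 144.9], [697.1, -92.3], [492.6, -139.6], [435.7, 94.0]]
sidetray [array([608.5, 364.9]), array([601.4, 213.8]), array([331.5, 235. ]), array([339.8, 384.9])] [470.3  299.65]
side view [[598.6, 215.8], [331.7, 235.9], [345.4, 381.8], [610.9, 363.5]]
cyl [776.4 -89.3]
camera [array([ 497.,   17., 1094.]), array([465., 847., 814.])]
```

Emit:
{"name": "step_arm", "arguments": {
  "steps": [
    {"angular":[0,0,-7],"offset":[0,0,0],"claw":60},
    {"angular":[0,0,-7],"offset":[0,0,0],"claw":60},
    {"angular":[0,0,-0.94],"offset":[0,0,0],"claw":60},
    {"offset":[-24,-29,1],"claw":60},
    {"offset":[-24,-29,1],"claw":60},
    {"offset":[-24,-29,1],"claw":60},
    {"offset":[-24,-29,1],"claw":60},
    {"offset":[-24,-29,1],"claw":60},
    {"offset":[-24,-29,1],"claw":60},
    {"offset":[-24,-29,1],"claw":60},
    {"offset":[-24,-29,1],"claw":60},
    {"offset":[-24,-29,1],"claw":60},
    {"offset":[-24,-29,1],"claw":60},
    {"offset":[-24,-29,1],"claw":60},
    {"offset":[-24,-29,1],"claw":60},
    {"offset":[-24,-29,1],"claw":60},
    {"offset":[-24,-29,1],"claw":60},
    {"offset":[-24,-29,1],"claw":60},
    {"offset":[-24,-29,1],"claw":60},
    {"offset":[-24,-29,1],"claw":60}
  ],
  "squeeze": 40
}}

```text
$.steps[3]: bad value
```

Emit:
{"name": "step_arm", "arguments": {
  "steps": [
    {"angular":[0,0,-7],"offset":[0,0,0],"claw":60},
    {"angular":[0,0,-7],"offset":[0,0,0],"claw":60},
    {"angular":[0,0,-0.94],"offset":[0,0,0],"claw":60},
    {"angular":[0,0,0],"offset":[-24,-29,1],"claw":60},
    {"angular":[0,0,0],"offset":[-24,-29,1],"claw":60},
    {"angular":[0,0,0],"offset":[-24,-29,1],"claw":60},
    {"angular":[0,0,0],"offset":[-24,-29,1],"claw":60},
    {"angular":[0,0,0],"offset":[-24,-29,1],"claw":60},
    {"angular":[0,0,0],"offset":[-24,-29,1],"claw":60},
    {"angular":[0,0,0],"offset":[-24,-29,1],"claw":60},
    {"angular":[0,0,0],"offset":[-24,-29,1],"claw":60},
    {"angular":[0,0,0],"offset":[-24,-29,1],"claw":60},
    {"angular":[0,0,0],"offset":[-24,-29,1],"claw":60},
    {"angular":[0,0,0],"offset":[-24,-29,1],"claw":60},
    {"angular":[0,0,0],"offset":[-24,-29,1],"claw":60},
    {"angular":[0,0,0],"offset":[-24,-29,1],"claw":60},
    {"angular":[0,0,0],"offset":[-24,-29,1],"claw":60},
    {"angular":[0,0,0],"offset":[-24,-29,1],"claw":60},
    {"angular":[0,0,0],"offset":[-24,-29,1],"claw":60},
    {"angular":[0,0,0],"offset":[-24,-29,1],"claw":60}
  ],
  "squeeze": 40
}}

```text
time: 1.77
eef_pos: [557.0, 60.8, 214.0]
tcp_rot: [-0.005, -3.141, -0.0]
ft_force: [0.4, 0.8, -0.2]
finger_gap: 0.7
grasp_force: 0.0
```

Emit:
{"name": "step_arm", "arguments": {
  "steps": [
    {"angular":[0,0,0],"offset":[-2,2,0],"claw":60},
    {"angular":[0,0,0],"offset":[0,0,20],"claw":60},
    {"angular":[0,0,0],"offset":[0,0,25],"claw":60},
    {"angular":[0,0,0],"offset":[0,0,25],"claw":60},
    {"angular":[0,0,0],"offset":[0,0,20],"claw":60},
    {"angular":[0,0,0],"offset":[0,0,12],"claw":60},
    {"angular":[0,0,0],"offset":[0,0,6],"claw":60},
    {"angular":[0,0,0],"offset":[0,0,0],"claw":60},
    {"angular":[0,0,0],"offset":[0,0,0],"claw":60}
  ]
}}

```text
time: 2.52
eef_pos: [558.8, 64.6, 107.2]
tcp_rot: [0.001, 3.14, -0.0]
ft_force: [0.3, -0.5, 0.0]
finger_gap: 0.706
grasp_force: 0.0
```

```bash
python3 - <<'E'
from h import *
print(env.get_obs()['eef_pos'])
im=env.camera("side")[:,:,::-1].copy(); crop(im,215,100,335,220,5,"pics/s1.png")
E
```

```text
[558.80180544  64.61642019 107.17029151]
```

View pics/s1.png

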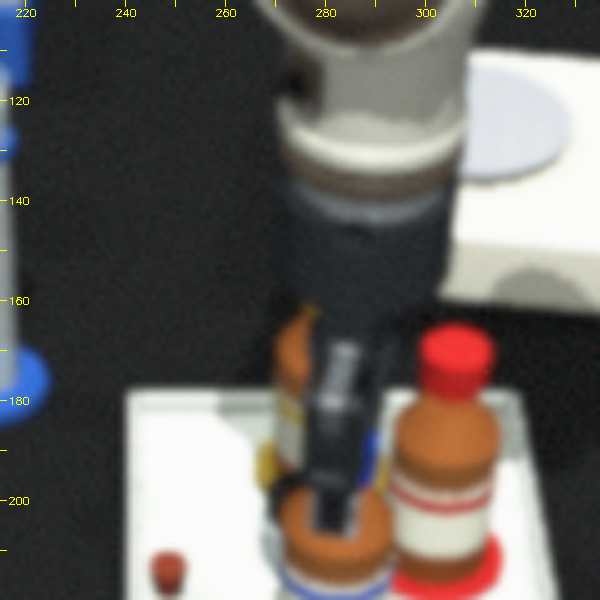

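The gripper straddles the blue cap: finger at about raw (282,200), bottle axis at about 283. Now close and lift a little.

Emit:
{"name": "step_arm", "arguments": {
  "steps": [
    {"angular":[0,0,0],"offset":[0,0,0],"claw":20},
    {"angular":[0,0,0],"offset":[0,0,0],"claw":20},
    {"angular":[0,0,0],"offset":[0,0,0],"claw":20},
    {"angular":[0,0,0],"offset":[0,0,0],"claw":20},
    {"angular":[0,0,0],"offset":[0,0,0],"claw":20},
    {"angular":[0,0,0],"offset":[0,0,0],"claw":20},
    {"angular":[0,0,0],"offset":[0,0,-8],"claw":20},
    {"angular":[0,0,0],"offset":[0,0,-14],"claw":20},
    {"angular":[0,0,0],"offset":[0,0,-18],"claw":20},
    {"angular":[0,0,0],"offset":[0,0,-18],"claw":20}
  ],
  "squeeze": 40
}}

```text
time: 3.4
eef_pos: [557.0, 64.8, 163.9]
tcp_rot: [-0.0, -3.138, -0.001]
ft_force: [0.8, -0.2, -2.9]
finger_gap: 0.359
grasp_force: 39.8
```

Emit:
{"name": "step_arm", "arguments": {
  "steps": [
    {"angular":[0,0,0],"offset":[6,8,0],"claw":20},
    {"angular":[0,0,0],"offset":[6,8,0],"claw":20},
    {"angular":[0,0,0],"offset":[14,21,0],"claw":20},
    {"angular":[0,0,0],"offset":[14,21,0],"claw":20},
    {"angular":[0,0,0],"offset":[14,21,0],"claw":20},
    {"angular":[0,0,0],"offset":[14,21,0],"claw":20},
    {"angular":[0,0,0],"offset":[14,21,0],"claw":20},
    {"angular":[0,0,0],"offset":[14,21,0],"claw":20},
    {"angular":[0,0,0],"offset":[14,21,0],"claw":20},
    {"angular":[0,0,0],"offset":[14,21,0],"claw":20},
    {"angular":[0,0,0],"offset":[14,21,0],"claw":20},
    {"angular":[0,0,0],"offset":[14,21,0],"claw":20},
    {"angular":[0,0,0],"offset":[7.5,7.5,0],"claw":20},
    {"angular":[0,0,0],"offset":[7.5,7.5,0],"claw":20},
    {"angular":[0,0,0],"offset":[0,0,0],"claw":20},
    {"angular":[0,0,0],"offset":[0,0,15],"claw":20},
    {"angular":[0,0,0],"offset":[0,0,18],"claw":20},
    {"angular":[0,0,0],"offset":[0,0,14],"claw":20},
    {"angular":[0,0,0],"offset":[0,0,8],"claw":20},
    {"angular":[0,0,0],"offset":[0,0,3],"claw":20}
  ]
}}

```text
time: 5.07
eef_pos: [390.5, 304.3, 104.4]
tcp_rot: [-0.002, -3.139, 0.003]
ft_force: [0.0, -0.5, -3.6]
finger_gap: 0.364
grasp_force: 40.2
```

Emit:
{"name": "step_arm", "arguments": {
  "steps": [
    {"angular":[0,0,0],"offset":[0,0,2],"claw":20},
    {"angular":[0,0,0],"offset":[0,0,1],"claw":20},
    {"angular":[0,0,0],"offset":[0,0,0],"claw":20},
    {"angular":[0,0,0],"offset":[0,0,0],"claw":20}
  ]
}}

```text
time: 5.4
eef_pos: [391.9, 305.7, 104.1]
tcp_rot: [0.0, 3.14, 0.001]
ft_force: [-0.4, 0.6, -2.9]
finger_gap: 0.363
grasp_force: 40.2
```

Emit:
{"name": "step_arm", "arguments": {
  "steps": [
    {"angular":[0,0,0],"offset":[0,0,0.6],"claw":20},
    {"angular":[0,0,0],"offset":[0,0,0.6],"claw":20},
    {"angular":[0,0,0],"offset":[0,0,0],"claw":20}
  ]
}}

```text
time: 5.65
eef_pos: [392.4, 305.8, 103.6]
tcp_rot: [-0.0, 3.139, 0.001]
ft_force: [-1.2, -1.0, 5.1]
finger_gap: 0.364
grasp_force: 40.8
```

Emit:
{"name": "step_arm", "arguments": {
  "steps": [
    {"angular":[0,0,0],"offset":[0,0,0],"claw":40},
    {"angular":[0,0,0],"offset":[0,0,0],"claw":60},
    {"angular":[0,0,0],"offset":[0,0,0],"claw":60},
    {"angular":[0,0,0],"offset":[0,0,0],"claw":60},
    {"angular":[0,0,0],"offset":[0,0,-20],"claw":60},
    {"angular":[0,0,0],"offset":[0,0,-30],"claw":60},
    {"angular":[0,0,0],"offset":[0,0,-30],"claw":60},
    {"angular":[0,0,0],"offset":[-10.5,-26.3,0],"claw":60},
    {"angular":[0,0,0],"offset":[-10.5,-26.3,0],"claw":60},
    {"angular":[0,0,0],"offset":[-10.5,-26.3,0],"claw":60},
    {"angular":[0,0,0],"offset":[-10.5,-26.3,0],"claw":60},
    {"angular":[0,0,0],"offset":[-10.5,-26.3,0],"claw":60},
    {"angular":[0,0,0],"offset":[-10.5,-26.3,0],"claw":60},
    {"angular":[0,0,0],"offset":[-10.5,-26.3,0],"claw":60},
    {"angular":[0,0,0],"offset":[-10.5,-26.3,0],"claw":60},
    {"angular":[0,0,0],"offset":[-10.5,-26.3,0],"claw":60},
    {"angular":[0,0,0],"offset":[-10.5,-26.3,0],"claw":60},
    {"angular":[0,0,0],"offset":[-10.5,-26.3,0],"claw":60},
    {"angular":[0,0,0],"offset":[-10.5,-26.3,0],"claw":60},
    {"angular":[0,0,0],"offset":[-1.2,0.4,0],"claw":60}
  ]
}}

```text
time: 7.32
eef_pos: [519.9, -13.9, 182.3]
tcp_rot: [0.007, 3.14, -0.003]
ft_force: [0.5, 0.3, -0.4]
finger_gap: 0.697
grasp_force: 0.0
```

```bash
python3 - <<'E'
from h import *
im=env.camera("side")[:,:,::-1].copy(); crop(im,215,120,385,380,2,"pics/s2.png")
im=env.camera("top")[:,:,::-1].copy(); cv2.imwrite("pics/t2raw.png",im)
E
```

```text
(no output)
```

View pics/s2.png

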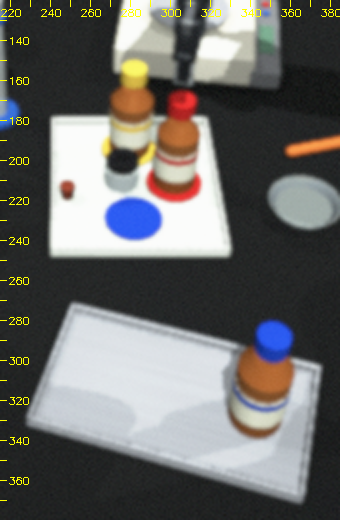

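The picture shows the blue bottle standing in the steel tray, with its base near raw (345,328). The gripper is above red. Next: pick red.

Emit:
{"name": "step_arm", "arguments": {
  "steps": [
    {"angular":[0,0,0],"offset":[0,0,0],"claw":60},
    {"angular":[0,0,0],"offset":[0,0,18],"claw":60},
    {"angular":[0,0,0],"offset":[0,0,22],"claw":60},
    {"angular":[0,0,0],"offset":[0,0,20],"claw":60},
    {"angular":[0,0,0],"offset":[0,0,11],"claw":60},
    {"angular":[0,0,0],"offset":[0,0,5],"claw":60},
    {"angular":[0,0,0],"offset":[0,0,0],"claw":60},
    {"angular":[0,0,0],"offset":[0,0,0],"claw":20},
    {"angular":[0,0,0],"offset":[0,0,0],"claw":20},
    {"angular":[0,0,0],"offset":[0,0,0],"claw":20},
    {"angular":[0,0,0],"offset":[0,0,0],"claw":20},
    {"angular":[0,0,0],"offset":[0,0,0],"claw":20},
    {"angular":[0,0,0],"offset":[0,0,0],"claw":20},
    {"angular":[0,0,0],"offset":[0,0,-8],"claw":20},
    {"angular":[0,0,0],"offset":[0,0,-14],"claw":20},
    {"angular":[0,0,0],"offset":[0,0,-18],"claw":20},
    {"angular":[0,0,0],"offset":[0,0,-18],"claw":20}
  ]
}}

```text
time: 8.83
eef_pos: [517.4, -9.3, 164.1]
tcp_rot: [-0.0, -3.139, -0.001]
ft_force: [-0.1, -0.6, -1.5]
finger_gap: 0.363
grasp_force: 39.8
```

Emit:
{"name": "step_arm", "arguments": {
  "steps": [
    {"angular":[0,0,0],"offset":[1,7,0],"claw":20},
    {"angular":[0,0,0],"offset":[1,7,0],"claw":20},
    {"angular":[0,0,0],"offset":[3.4,22,0],"claw":20},
    {"angular":[0,0,0],"offset":[3.4,22,0],"claw":20},
    {"angular":[0,0,0],"offset":[3.4,22,0],"claw":20},
    {"angular":[0,0,0],"offset":[3.4,22,0],"claw":20},
    {"angular":[0,0,0],"offset":[3.4,22,0],"claw":20},
    {"angular":[0,0,0],"offset":[3.4,22,0],"claw":20},
    {"angular":[0,0,0],"offset":[3.4,22,0],"claw":20},
    {"angular":[0,0,0],"offset":[3.4,22,0],"claw":20},
    {"angular":[0,0,0],"offset":[3.4,22,0],"claw":20},
    {"angular":[0,0,0],"offset":[3.4,22,0],"claw":20},
    {"angular":[0,0,0],"offset":[3.4,22,0],"claw":20},
    {"angular":[0,0,0],"offset":[3.4,22,0],"claw":20},
    {"angular":[0,0,0],"offset":[3.4,22,0],"claw":20},
    {"angular":[0,0,0],"offset":[1,4.5,0],"claw":20},
    {"angular":[0,0,0],"offset":[1,4.5,0],"claw":20},
    {"angular":[0,0,0],"offset":[0,0,0],"claw":20}
  ]
}}

```text
time: 10.33
eef_pos: [469.0, 299.7, 162.7]
tcp_rot: [0.002, -3.139, 0.001]
ft_force: [-0.8, 0.8, -2.4]
finger_gap: 0.361
grasp_force: 40.2
```

Emit:
{"name": "step_arm", "arguments": {
  "steps": [
    {"angular":[0,0,0],"offset":[0,0,15],"claw":20},
    {"angular":[0,0,0],"offset":[0,0,18],"claw":20},
    {"angular":[0,0,0],"offset":[0,0,14],"claw":20},
    {"angular":[0,0,0],"offset":[0,0,8],"claw":20},
    {"angular":[0,0,0],"offset":[0,0,4],"claw":20},
    {"angular":[0,0,0],"offset":[0,0,2],"claw":20},
    {"angular":[0,0,0],"offset":[0,0,0.6],"claw":20},
    {"angular":[0,0,0],"offset":[0,0,0.4],"claw":20},
    {"angular":[0,0,0],"offset":[0,0,0],"claw":20}
  ]
}}

```text
time: 11.08
eef_pos: [471.1, 298.5, 104.0]
tcp_rot: [0.0, 3.14, -0.002]
ft_force: [-2.7, -4.1, 6.7]
finger_gap: 0.36
grasp_force: 41.1
```

Emit:
{"name": "step_arm", "arguments": {
  "steps": [
    {"angular":[0,0,0],"offset":[0,0,0],"claw":40},
    {"angular":[0,0,0],"offset":[0,0,0],"claw":60},
    {"angular":[0,0,0],"offset":[0,0,0],"claw":60},
    {"angular":[0,0,0],"offset":[0,0,0],"claw":60},
    {"angular":[0,0,0],"offset":[0,0,-20],"claw":60},
    {"angular":[0,0,0],"offset":[0,0,-30],"claw":60},
    {"angular":[0,0,0],"offset":[0,0,-30],"claw":60},
    {"angular":[0,0,0],"offset":[-9.6,-29.9,0],"claw":60},
    {"angular":[0,0,0],"offset":[-9.6,-29.9,0],"claw":60},
    {"angular":[0,0,0],"offset":[-9.6,-29.9,0],"claw":60},
    {"angular":[0,0,0],"offset":[-9.6,-29.9,0],"claw":60},
    {"angular":[0,0,0],"offset":[-9.6,-29.9,0],"claw":60},
    {"angular":[0,0,0],"offset":[-9.6,-29.9,0],"claw":60},
    {"angular":[0,0,0],"offset":[-9.6,-29.9,0],"claw":60},
    {"angular":[0,0,0],"offset":[-9.6,-29.9,0],"claw":60},
    {"angular":[0,0,0],"offset":[-9.6,-29.9,0],"claw":60},
    {"angular":[0,0,0],"offset":[-9.6,-29.9,0],"claw":60},
    {"angular":[0,0,0],"offset":[-9.6,-29.9,0],"claw":60},
    {"angular":[0,0,0],"offset":[-9.6,-29.9,0],"claw":60},
    {"angular":[0,0,0],"offset":[0,0,0],"claw":60},
    {"angular":[0,0,0],"offset":[0,0,0],"claw":60}
  ]
}}

```text
$.steps: bad value
```

21 rows; I'll drop one.

Emit:
{"name": "step_arm", "arguments": {
  "steps": [
    {"angular":[0,0,0],"offset":[0,0,0],"claw":40},
    {"angular":[0,0,0],"offset":[0,0,0],"claw":60},
    {"angular":[0,0,0],"offset":[0,0,0],"claw":60},
    {"angular":[0,0,0],"offset":[0,0,0],"claw":60},
    {"angular":[0,0,0],"offset":[0,0,-20],"claw":60},
    {"angular":[0,0,0],"offset":[0,0,-30],"claw":60},
    {"angular":[0,0,0],"offset":[0,0,-30],"claw":60},
    {"angular":[0,0,0],"offset":[-9.6,-29.9,0],"claw":60},
    {"angular":[0,0,0],"offset":[-9.6,-29.9,0],"claw":60},
    {"angular":[0,0,0],"offset":[-9.6,-29.9,0],"claw":60},
    {"angular":[0,0,0],"offset":[-9.6,-29.9,0],"claw":60},
    {"angular":[0,0,0],"offset":[-9.6,-29.9,0],"claw":60},
    {"angular":[0,0,0],"offset":[-9.6,-29.9,0],"claw":60},
    {"angular":[0,0,0],"offset":[-9.6,-29.9,0],"claw":60},
    {"angular":[0,0,0],"offset":[-9.6,-29.9,0],"claw":60},
    {"angular":[0,0,0],"offset":[-9.6,-29.9,0],"claw":60},
    {"angular":[0,0,0],"offset":[-9.6,-29.9,0],"claw":60},
    {"angular":[0,0,0],"offset":[-9.6,-29.9,0],"claw":60},
    {"angular":[0,0,0],"offset":[-9.6,-29.9,0],"claw":60},
    {"angular":[0,0,0],"offset":[0,0,0],"claw":60}
  ]
}}

```text
time: 12.75
eef_pos: [586.8, -64.8, 182.3]
tcp_rot: [0.007, 3.14, -0.004]
ft_force: [-0.1, -0.4, -0.4]
finger_gap: 0.706
grasp_force: 0.0
```

Emit:
{"name": "step_arm", "arguments": {
  "steps": [
    {"angular":[0,0,0],"offset":[0,0,0],"claw":60},
    {"angular":[0,0,0],"offset":[0,0,18],"claw":60},
    {"angular":[0,0,0],"offset":[0,0,22],"claw":60},
    {"angular":[0,0,0],"offset":[0,0,20],"claw":60},
    {"angular":[0,0,0],"offset":[0,0,11],"claw":60},
    {"angular":[0,0,0],"offset":[0,0,5],"claw":60},
    {"angular":[0,0,0],"offset":[0,0,0],"claw":60},
    {"angular":[0,0,0],"offset":[0,0,0],"claw":20},
    {"angular":[0,0,0],"offset":[0,0,0],"claw":20},
    {"angular":[0,0,0],"offset":[0,0,0],"claw":20},
    {"angular":[0,0,0],"offset":[0,0,0],"claw":20},
    {"angular":[0,0,0],"offset":[0,0,0],"claw":20},
    {"angular":[0,0,0],"offset":[0,0,0],"claw":20},
    {"angular":[0,0,0],"offset":[0,0,-8],"claw":20},
    {"angular":[0,0,0],"offset":[0,0,-14],"claw":20},
    {"angular":[0,0,0],"offset":[0,0,-18],"claw":20},
    {"angular":[0,0,0],"offset":[0,0,-20],"claw":20},
    {"angular":[0,0,0],"offset":[0,0,-20],"claw":20},
    {"angular":[0,0,0],"offset":[0,0,0],"claw":20}
  ]
}}

```text
time: 14.33
eef_pos: [587.7, -60.1, 190.7]
tcp_rot: [0.0, 3.135, -0.003]
ft_force: [0.6, 0.2, -1.1]
finger_gap: 0.364
grasp_force: 40.0
```

Emit:
{"name": "step_arm", "arguments": {
  "steps": [
    {"angular":[0,0,0],"offset":[0.5,6,0],"claw":20},
    {"angular":[0,0,0],"offset":[0.5,6,0],"claw":20},
    {"angular":[0,0,0],"offset":[2.4,23.5,0],"claw":20},
    {"angular":[0,0,0],"offset":[2.4,23.5,0],"claw":20},
    {"angular":[0,0,0],"offset":[2.4,23.5,0],"claw":20},
    {"angular":[0,0,0],"offset":[2.4,23.5,0],"claw":20},
    {"angular":[0,0,0],"offset":[2.4,23.5,0],"claw":20},
    {"angular":[0,0,0],"offset":[2.4,23.5,0],"claw":20},
    {"angular":[0,0,0],"offset":[2.4,23.5,0],"claw":20},
    {"angular":[0,0,0],"offset":[2.4,23.5,0],"claw":20},
    {"angular":[0,0,0],"offset":[2.4,23.5,0],"claw":20},
    {"angular":[0,0,0],"offset":[2.4,23.5,0],"claw":20},
    {"angular":[0,0,0],"offset":[2.4,23.5,0],"claw":20},
    {"angular":[0,0,0],"offset":[2.4,23.5,0],"claw":20},
    {"angular":[0,0,0],"offset":[2.4,23.5,0],"claw":20},
    {"angular":[0,0,0],"offset":[2.4,23.5,0],"claw":20},
    {"angular":[0,0,0],"offset":[0.5,6,0],"claw":20},
    {"angular":[0,0,0],"offset":[0.5,6,0],"claw":20},
    {"angular":[0,0,0],"offset":[0,0,0],"claw":20}
  ]
}}

```text
time: 15.92
eef_pos: [548.7, 294.2, 184.5]
tcp_rot: [0.002, -3.139, 0.001]
ft_force: [0.1, 0.0, -2.1]
finger_gap: 0.357
grasp_force: 40.2
```

Emit:
{"name": "step_arm", "arguments": {
  "steps": [
    {"angular":[0,0,0],"offset":[0,0,20],"claw":20},
    {"angular":[0,0,0],"offset":[0,0,22],"claw":20},
    {"angular":[0,0,0],"offset":[0,0,20],"claw":20},
    {"angular":[0,0,0],"offset":[0,0,10],"claw":20},
    {"angular":[0,0,0],"offset":[0,0,6],"claw":20},
    {"angular":[0,0,0],"offset":[0,0,3],"claw":20},
    {"angular":[0,0,0],"offset":[0,0,2],"claw":20},
    {"angular":[0,0,0],"offset":[0,0,0.6],"claw":20},
    {"angular":[0,0,0],"offset":[0,0,0.4],"claw":20},
    {"angular":[0,0,0],"offset":[0,0,0],"claw":20}
  ]
}}

```text
time: 16.75
eef_pos: [551.1, 293.6, 103.9]
tcp_rot: [-0.0, 3.139, 0.001]
ft_force: [-0.0, -1.6, 3.1]
finger_gap: 0.363
grasp_force: 40.6
```

Emit:
{"name": "step_arm", "arguments": {
  "steps": [
    {"angular":[0,0,0],"offset":[0,0,0],"claw":40},
    {"angular":[0,0,0],"offset":[0,0,0],"claw":60},
    {"angular":[0,0,0],"offset":[0,0,0],"claw":60},
    {"angular":[0,0,0],"offset":[0,0,0],"claw":60},
    {"angular":[0,0,0],"offset":[0,0,-20],"claw":60},
    {"angular":[0,0,0],"offset":[0,0,-30],"claw":60},
    {"angular":[0,0,0],"offset":[0,0,-30],"claw":60},
    {"angular":[0,0,0],"offset":[10,-30,0],"claw":60},
    {"angular":[0,0,0],"offset":[10,-30,0],"claw":60},
    {"angular":[0,0,0],"offset":[10,-30,0],"claw":60},
    {"angular":[0,0,0],"offset":[10,-10,0],"claw":60},
    {"angular":[0,0,0],"offset":[10,0,0],"claw":60},
    {"angular":[0,0,0],"offset":[0,0,0],"claw":60},
    {"angular":[0,0,0],"offset":[0,0,0],"claw":60}
  ]
}}

```text
time: 17.92
eef_pos: [499.9, 193.6, 182.2]
tcp_rot: [-0.0, 3.141, 0.0]
ft_force: [0.1, 0.2, 1.6]
finger_gap: 0.704
grasp_force: 0.0
```

```bash
python3 - <<'E'
from h import *
im=env.camera("top")[:,:,::-1].copy(); crop(im,85,155,315,315,3,"pics/t3.png")
E
```

```text
(no output)
```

View pics/t3.png

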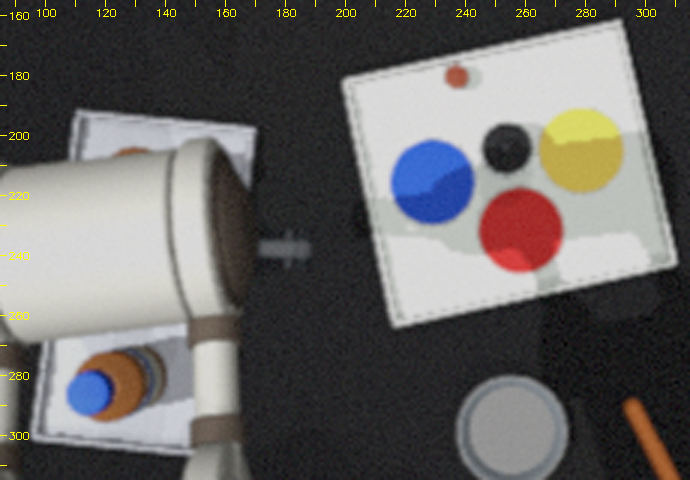

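All three stand in the tray as far as the arm lets me see. The jar is unmoved, lid at raw (254,204.5), and the coasters are exposed at (229,215.7), (258.8,231.5) and (278.8,205). Now over the jar.

Emit:
{"name": "step_arm", "arguments": {
  "steps": [
    {"angular":[0,0,0],"offset":[-10.4,-23.6,0],"claw":78},
    {"angular":[0,0,0],"offset":[-10.4,-23.6,0],"claw":78},
    {"angular":[0,0,0],"offset":[-10.4,-23.6,0],"claw":78},
    {"angular":[0,0,0],"offset":[-10.4,-23.6,0],"claw":78},
    {"angular":[0,0,0],"offset":[-10.4,-23.6,0],"claw":78},
    {"angular":[0,0,0],"offset":[-10.4,-23.6,0],"claw":78},
    {"angular":[0,0,0],"offset":[-10.4,-23.6,0],"claw":78},
    {"angular":[0,0,0],"offset":[-10.4,-23.6,0],"claw":78},
    {"angular":[0,0,0],"offset":[0,0,0],"claw":78},
    {"angular":[0,0,0],"offset":[0,0,20],"claw":78},
    {"angular":[0,0,0],"offset":[0,0,35],"claw":78},
    {"angular":[0,0,0],"offset":[0,0,35],"claw":78},
    {"angular":[0,0,0],"offset":[0,0,20],"claw":78},
    {"angular":[0,0,0],"offset":[0,0,10],"claw":78},
    {"angular":[0,0,0],"offset":[0,0,0],"claw":78},
    {"angular":[0,0,0],"offset":[0,0,0],"claw":78}
  ]
}}

```text
time: 19.3
eef_pos: [583.8, 5.0, 62.7]
tcp_rot: [-0.001, 3.141, -0.0]
ft_force: [-0.0, -0.2, -0.5]
finger_gap: 0.911
grasp_force: 0.0
```

```bash
python3 - <<'E'
from h import *
print(env.get_obs()['eef_pos'])
im=env.camera("side")[:,:,::-1].copy(); crop(im,215,100,385,360,2,"pics/s4.png")
E
```

```text
[583.8162175    5.00357334  62.70297672]
```

View pics/s4.png

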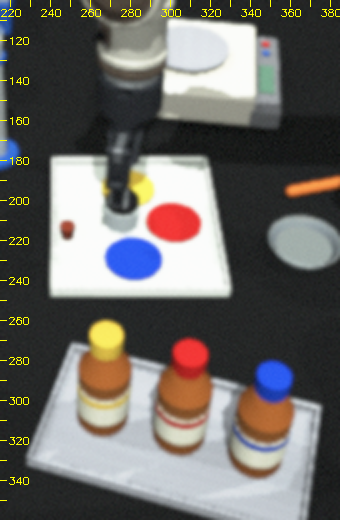

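All three bottles stand upright in the side tray, and the gripper straddles the jar (jar near raw (275,208)). Lower and grip.

Emit:
{"name": "step_arm", "arguments": {
  "steps": [
    {"angular":[0,0,0],"offset":[0,0,18],"claw":78},
    {"angular":[0,0,0],"offset":[0,0,20],"claw":78},
    {"angular":[0,0,0],"offset":[0,0,14],"claw":78},
    {"angular":[0,0,0],"offset":[0,0,7],"claw":78},
    {"angular":[0,0,0],"offset":[0,0,1],"claw":78},
    {"angular":[0,0,0],"offset":[0,0,0],"claw":78},
    {"angular":[0,0,0],"offset":[0,0,0],"claw":60},
    {"angular":[0,0,0],"offset":[0,0,0],"claw":50},
    {"angular":[0,0,0],"offset":[0,0,0],"claw":35},
    {"angular":[0,0,0],"offset":[0,0,0],"claw":35},
    {"angular":[0,0,0],"offset":[0,0,0],"claw":35},
    {"angular":[0,0,0],"offset":[0,0,0],"claw":35},
    {"angular":[0,0,0],"offset":[0,0,0],"claw":35}
  ],
  "squeeze": 30
}}

```text
time: 20.43
eef_pos: [585.8, 3.4, 5.5]
tcp_rot: [-0.0, 3.136, -0.004]
ft_force: [-2.0, -2.6, 10.7]
finger_gap: 0.529
grasp_force: 33.7
```

Fingertips touch the tray floor; I'll re-grip 3 mm higher.

Emit:
{"name": "step_arm", "arguments": {
  "steps": [
    {"angular":[0,0,0],"offset":[0,0,0],"claw":55},
    {"angular":[0,0,0],"offset":[0,0,0],"claw":55},
    {"angular":[0,0,0],"offset":[0,0,-6],"claw":55},
    {"angular":[0,0,0],"offset":[0,0,0],"claw":55},
    {"angular":[0,0,0],"offset":[0,0,0],"claw":35},
    {"angular":[0,0,0],"offset":[0,0,0],"claw":35},
    {"angular":[0,0,0],"offset":[0,0,0],"claw":35},
    {"angular":[0,0,0],"offset":[0,0,0],"claw":35},
    {"angular":[0,0,0],"offset":[0,0,0],"claw":35}
  ],
  "squeeze": 30
}}

```text
time: 21.18
eef_pos: [583.4, 4.7, 8.8]
tcp_rot: [-0.0, 3.141, -0.0]
ft_force: [-1.3, 0.2, 6.4]
finger_gap: 0.531
grasp_force: 30.2
```

Emit:
{"name": "step_arm", "arguments": {
  "steps": [
    {"angular":[0,0,0],"offset":[0,0,-6],"claw":35},
    {"angular":[0,0,0],"offset":[0,0,-16],"claw":35},
    {"angular":[0,0,0],"offset":[0,0,-24],"claw":35},
    {"angular":[0,0,0],"offset":[0,0,-24],"claw":35},
    {"angular":[0,0,0],"offset":[0,0,-24],"claw":35},
    {"angular":[0,0,0],"offset":[0,0,-12],"claw":35},
    {"angular":[0,0,0],"offset":[0,0,0],"claw":35}
  ]
}}

```text
time: 21.77
eef_pos: [585.1, 4.4, 117.3]
tcp_rot: [-0.0, 3.136, -0.002]
ft_force: [0.5, 0.2, -0.6]
finger_gap: 0.523
grasp_force: 30.9
```

Emit:
{"name": "step_arm", "arguments": {
  "steps": [
    {"angular":[0,0,0],"offset":[0.8,-7,0],"claw":35},
    {"angular":[0,0,0],"offset":[0.8,-7,0],"claw":35},
    {"angular":[0,0,0],"offset":[2.6,-23.5,0],"claw":35},
    {"angular":[0,0,0],"offset":[2.6,-23.5,0],"claw":35},
    {"angular":[0,0,0],"offset":[2.6,-23.5,0],"claw":35},
    {"angular":[0,0,0],"offset":[2.6,-23.5,0],"claw":35},
    {"angular":[0,0,0],"offset":[2.6,-23.5,0],"claw":35},
    {"angular":[0,0,0],"offset":[2.6,-23.5,0],"claw":35},
    {"angular":[0,0,0],"offset":[2.6,-23.5,0],"claw":35},
    {"angular":[0,0,0],"offset":[2.6,-23.5,0],"claw":35},
    {"angular":[0,0,0],"offset":[2.6,-23.5,0],"claw":35},
    {"angular":[0,0,0],"offset":[2.6,-23.5,0],"claw":35},
    {"angular":[0,0,0],"offset":[2.6,-23.5,0],"claw":35},
    {"angular":[0,0,0],"offset":[2.6,-23.5,0],"claw":35},
    {"angular":[0,0,0],"offset":[2.6,-23.5,0],"claw":35},
    {"angular":[0,0,0],"offset":[1,-3.5,0],"claw":35},
    {"angular":[0,0,0],"offset":[1,-3.5,0],"claw":35},
    {"angular":[0,0,0],"offset":[0,0,0],"claw":35},
    {"angular":[0,0,0],"offset":[0,0,0],"claw":35}
  ]
}}

```text
time: 23.35
eef_pos: [545.1, -320.7, 113.0]
tcp_rot: [0.0, -3.14, -0.003]
ft_force: [0.4, -0.4, -0.8]
finger_gap: 0.526
grasp_force: 31.0
```

Emit:
{"name": "step_arm", "arguments": {
  "steps": [
    {"angular":[0,0,0],"offset":[0,0,10],"claw":35},
    {"angular":[0,0,0],"offset":[0,0,14],"claw":35},
    {"angular":[0,0,0],"offset":[0,0,9],"claw":35},
    {"angular":[0,0,0],"offset":[0,0,4],"claw":35},
    {"angular":[0,0,0],"offset":[0,0,2],"claw":35},
    {"angular":[0,0,0],"offset":[0,0,0],"claw":35},
    {"angular":[0,0,0],"offset":[0,0,0],"claw":35}
  ]
}}

```text
time: 23.93
eef_pos: [545.4, -321.0, 74.8]
tcp_rot: [0.001, -3.14, -0.002]
ft_force: [-2.1, 1.9, 2.7]
finger_gap: 0.531
grasp_force: 31.3
```

```bash
python3 - <<'E'
from h import *
im=env.camera("side")[:,:,::-1].copy(); crop(im,255,60,375,180,5,"pics/s5.png")
E
```

View pics/s5.png

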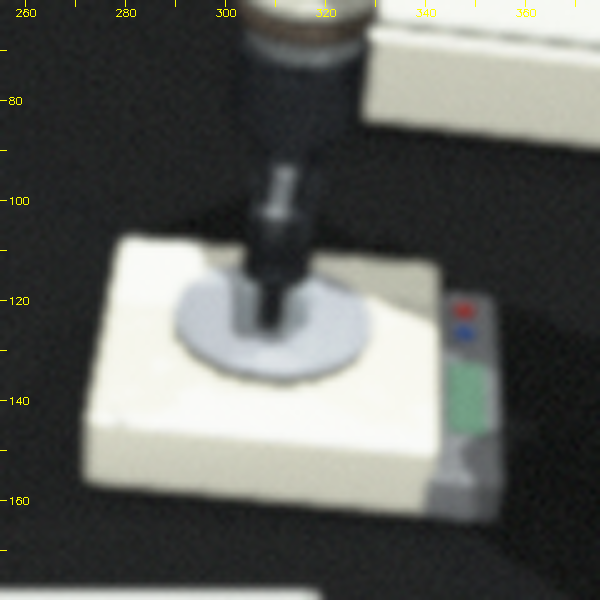

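The jar is on the middle of the pan: jar axis near raw (308.5), pan centre near (309.5). Release.

Emit:
{"name": "step_arm", "arguments": {
  "steps": [
    {"angular":[0,0,0],"offset":[0,0,0],"claw":50},
    {"angular":[0,0,0],"offset":[0,0,0],"claw":60},
    {"angular":[0,0,0],"offset":[0,0,0],"claw":70},
    {"angular":[0,0,0],"offset":[0,0,0],"claw":70},
    {"angular":[0,0,0],"offset":[0,0,0],"claw":70},
    {"angular":[0,0,0],"offset":[0,0,-10],"claw":70},
    {"angular":[0,0,0],"offset":[0,0,-25],"claw":70},
    {"angular":[0,0,0],"offset":[0,0,-35],"claw":70},
    {"angular":[0,0,0],"offset":[0,0,-40],"claw":70},
    {"angular":[0,0,0],"offset":[0,10,0],"claw":60},
    {"angular":[0,0,0],"offset":[0,30,0],"claw":60},
    {"angular":[0,0,0],"offset":[0,35,0],"claw":60},
    {"angular":[0,0,0],"offset":[0,35,0],"claw":60},
    {"angular":[0,0,0],"offset":[0,35,0],"claw":60},
    {"angular":[0,0,0],"offset":[0,35,0],"claw":60},
    {"angular":[0,0,0],"offset":[0,35,0],"claw":60},
    {"angular":[0,0,0],"offset":[0,35,0],"claw":60},
    {"angular":[0,0,0],"offset":[0,20,0],"claw":60},
    {"angular":[0,0,0],"offset":[0,0,0],"claw":60},
    {"angular":[0,0,0],"offset":[0,0,0],"claw":60}
  ]
}}

```text
time: 25.65
eef_pos: [545.9, -51.1, 185.8]
tcp_rot: [-0.003, 3.14, -0.001]
ft_force: [0.2, -1.2, -0.5]
finger_gap: 0.704
grasp_force: 0.0
```

```bash
python3 - <<'E'
from h import *
print(env.get_obs()['eef_pos'])
im=env.camera("top")[:,:,::-1].copy(); cv2.imwrite("pics/t6raw.png",im); crop(im,90,170,445,320,2,"pics/t6.png")
h=cv2.cvtColor(im,cv2.COLOR_BGR2HSV)
for n,lo,hi in (("b",108,125),("y",22,35),("r",173,180)):
    m=((h[...,0]>=lo)&(h[...,0]<=hi)&(h[...,1]>140)&(h[...,2]>60)).astype(np.uint8)
    m[:, :90]=0; m[:170]=0; m[320:]=0;m[:,330:]=0
    k,_,st,ce=cv2.connectedComponentsWithStats(m)
    for i in range(1,k):
        if st[i,4]>60: print(n,st[i].tolist(),ce[i].round(2),"z140",ray("top",*ce[i],136)[:2].round(1),"z8",ray("top",*ce[i],8)[:2].round(1))
E
```

```text
[545.88634303 -51.06211707 185.82490647]
b [216, 202, 27, 27, 557] [228.82 215.28] z140 [549.8  59.9] z8 [556.8  65.7]
b [108, 279, 14, 14, 155] [114.68 285.45] z140 [392.6 304. ] z8 [378.6 342.4]
```

View pics/t6.png

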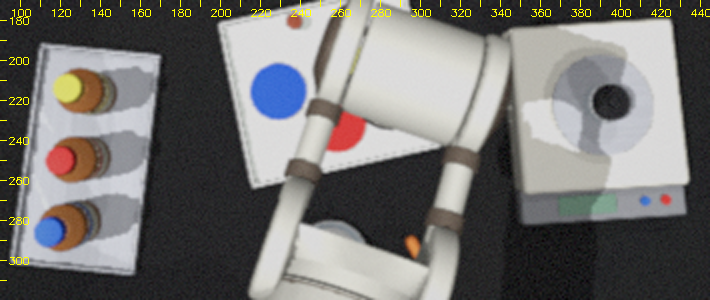

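Bottles stand at raw caps (124,213), (120,250) and (115,285); the jar lid at (396,221) matches the pan centre. Now return yellow.

Emit:
{"name": "step_arm", "arguments": {
  "steps": [
    {"angular":[0,0,0],"offset":[-0.35,14.8,0],"claw":60},
    {"angular":[0,0,0],"offset":[-0.35,28.8,0],"claw":60},
    {"angular":[0,0,0],"offset":[-0.35,31.8,0],"claw":60},
    {"angular":[0,0,0],"offset":[-0.35,31.8,0],"claw":60},
    {"angular":[0,0,0],"offset":[-0.35,31.8,0],"claw":60},
    {"angular":[0,0,0],"offset":[-0.35,31.8,0],"claw":60},
    {"angular":[0,0,0],"offset":[-0.35,31.8,0],"claw":60},
    {"angular":[0,0,0],"offset":[-0.35,31.8,0],"claw":60},
    {"angular":[0,0,0],"offset":[-0.35,31.8,0],"claw":60},
    {"angular":[0,0,0],"offset":[-0.35,31.8,0],"claw":60},
    {"angular":[0,0,0],"offset":[-0.35,28.8,0],"claw":60},
    {"angular":[0,0,0],"offset":[-0.35,18.5,0],"claw":60},
    {"angular":[0,0,0],"offset":[0,0,0],"claw":60},
    {"angular":[0,0,0],"offset":[0,0,20],"claw":60},
    {"angular":[0,0,0],"offset":[0,0,25],"claw":60},
    {"angular":[0,0,0],"offset":[0,0,20],"claw":60},
    {"angular":[0,0,0],"offset":[0,0,11],"claw":60},
    {"angular":[0,0,0],"offset":[0,0,7],"claw":60},
    {"angular":[0,0,0],"offset":[0,0,0],"claw":60},
    {"angular":[0,0,0],"offset":[0,0,0],"claw":60}
  ],
  "squeeze": 40
}}

```text
time: 27.37
eef_pos: [550.7, 293.0, 102.9]
tcp_rot: [0.001, 3.141, 0.0]
ft_force: [0.8, 0.3, 0.9]
finger_gap: 0.704
grasp_force: 0.0
```

Emit:
{"name": "step_arm", "arguments": {
  "steps": [
    {"angular":[0,0,0],"offset":[0,0,0],"claw":20},
    {"angular":[0,0,0],"offset":[0,0,0],"claw":20},
    {"angular":[0,0,0],"offset":[0,0,0],"claw":20},
    {"angular":[0,0,0],"offset":[0,0,0],"claw":20},
    {"angular":[0,0,0],"offset":[0,0,0],"claw":20},
    {"angular":[0,0,0],"offset":[0,0,0],"claw":20},
    {"angular":[0,0,0],"offset":[0,0,-8],"claw":20},
    {"angular":[0,0,0],"offset":[0,0,-14],"claw":20},
    {"angular":[0,0,0],"offset":[0,0,-18],"claw":20},
    {"angular":[0,0,0],"offset":[0,0,-18],"claw":20},
    {"angular":[0,0,0],"offset":[0,0,0],"claw":20}
  ]
}}

```text
time: 28.28
eef_pos: [552.3, 294.5, 165.3]
tcp_rot: [-0.0, 3.134, 0.004]
ft_force: [0.7, 0.2, -1.3]
finger_gap: 0.369
grasp_force: 39.9
```

Emit:
{"name": "step_arm", "arguments": {
  "steps": [
    {"angular":[0,0,0],"offset":[-0.5,-6,0],"claw":20},
    {"angular":[0,0,0],"offset":[-0.5,-6,0],"claw":20},
    {"angular":[0,0,0],"offset":[-2.4,-23.5,0],"claw":20},
    {"angular":[0,0,0],"offset":[-2.4,-23.5,0],"claw":20},
    {"angular":[0,0,0],"offset":[-2.4,-23.5,0],"claw":20},
    {"angular":[0,0,0],"offset":[-2.4,-23.5,0],"claw":20},
    {"angular":[0,0,0],"offset":[-2.4,-23.5,0],"claw":20},
    {"angular":[0,0,0],"offset":[-2.4,-23.5,0],"claw":20},
    {"angular":[0,0,0],"offset":[-2.4,-23.5,0],"claw":20},
    {"angular":[0,0,0],"offset":[-2.4,-23.5,0],"claw":20},
    {"angular":[0,0,0],"offset":[-2.4,-23.5,0],"claw":20},
    {"angular":[0,0,0],"offset":[-2.4,-23.5,0],"claw":20},
    {"angular":[0,0,0],"offset":[-2.4,-23.5,0],"claw":20},
    {"angular":[0,0,0],"offset":[-2.4,-23.5,0],"claw":20},
    {"angular":[0,0,0],"offset":[-2.4,-23.5,0],"claw":20},
    {"angular":[0,0,0],"offset":[-2.4,-23.5,0],"claw":20},
    {"angular":[0,0,0],"offset":[-0.5,-6,0],"claw":20},
    {"angular":[0,0,0],"offset":[-0.5,-6,0],"claw":20},
    {"angular":[0,0,0],"offset":[0,0,0],"claw":20},
    {"angular":[0,0,0],"offset":[0,0,0],"claw":20}
  ]
}}

```text
time: 29.95
eef_pos: [584.8, -58.9, 159.3]
tcp_rot: [0.0, -3.14, -0.001]
ft_force: [-0.8, 1.1, -2.0]
finger_gap: 0.364
grasp_force: 40.2
```

Emit:
{"name": "step_arm", "arguments": {
  "steps": [
    {"angular":[0,0,0],"offset":[0,0,14],"claw":20},
    {"angular":[0,0,0],"offset":[0,0,17],"claw":20},
    {"angular":[0,0,0],"offset":[0,0,11],"claw":20},
    {"angular":[0,0,0],"offset":[0,0,6],"claw":20},
    {"angular":[0,0,0],"offset":[0,0,3],"claw":20},
    {"angular":[0,0,0],"offset":[0,0,2],"claw":20},
    {"angular":[0,0,0],"offset":[0,0,0.5],"claw":20},
    {"angular":[0,0,0],"offset":[0,0,0.5],"claw":20},
    {"angular":[0,0,0],"offset":[0,0,0],"claw":20}
  ]
}}

```text
time: 30.7
eef_pos: [586.6, -59.5, 107.7]
tcp_rot: [0.0, 3.139, -0.001]
ft_force: [-0.4, 0.2, 5.6]
finger_gap: 0.356
grasp_force: 40.7
```

Emit:
{"name": "step_arm", "arguments": {
  "steps": [
    {"angular":[0,0,0],"offset":[0,0,0],"claw":40},
    {"angular":[0,0,0],"offset":[0,0,0],"claw":60},
    {"angular":[0,0,0],"offset":[0,0,0],"claw":60},
    {"angular":[0,0,0],"offset":[0,0,0],"claw":60},
    {"angular":[0,0,0],"offset":[0,0,-20],"claw":60},
    {"angular":[0,0,0],"offset":[0,0,-30],"claw":60},
    {"angular":[0,0,0],"offset":[0,0,-30],"claw":60},
    {"angular":[0,0,0],"offset":[9.6,29.9,0],"claw":60},
    {"angular":[0,0,0],"offset":[9.6,29.9,0],"claw":60},
    {"angular":[0,0,0],"offset":[9.6,29.9,0],"claw":60},
    {"angular":[0,0,0],"offset":[9.6,29.9,0],"claw":60},
    {"angular":[0,0,0],"offset":[9.6,29.9,0],"claw":60},
    {"angular":[0,0,0],"offset":[9.6,29.9,0],"claw":60},
    {"angular":[0,0,0],"offset":[9.6,29.9,0],"claw":60},
    {"angular":[0,0,0],"offset":[9.6,29.9,0],"claw":60},
    {"angular":[0,0,0],"offset":[9.6,29.9,0],"claw":60},
    {"angular":[0,0,0],"offset":[9.6,29.9,0],"claw":60},
    {"angular":[0,0,0],"offset":[9.6,29.9,0],"claw":60},
    {"angular":[0,0,0],"offset":[9.6,29.9,0],"claw":60},
    {"angular":[0,0,0],"offset":[0,0,0],"claw":60}
  ]
}}

```text
time: 32.37
eef_pos: [468.1, 303.6, 186.0]
tcp_rot: [0.007, -3.141, -0.003]
ft_force: [0.5, 0.7, 0.6]
finger_gap: 0.701
grasp_force: 0.0
```

Emit:
{"name": "step_arm", "arguments": {
  "steps": [
    {"angular":[0,0,0],"offset":[0,0,0],"claw":60},
    {"angular":[0,0,0],"offset":[0,0,20],"claw":60},
    {"angular":[0,0,0],"offset":[0,0,25],"claw":60},
    {"angular":[0,0,0],"offset":[0,0,21],"claw":60},
    {"angular":[0,0,0],"offset":[0,0,11],"claw":60},
    {"angular":[0,0,0],"offset":[0,0,7],"claw":60},
    {"angular":[0,0,0],"offset":[0,0,0],"claw":60},
    {"angular":[0,0,0],"offset":[0,0,0],"claw":20},
    {"angular":[0,0,0],"offset":[0,0,0],"claw":20},
    {"angular":[0,0,0],"offset":[0,0,0],"claw":20},
    {"angular":[0,0,0],"offset":[0,0,0],"claw":20},
    {"angular":[0,0,0],"offset":[0,0,0],"claw":20},
    {"angular":[0,0,0],"offset":[0,0,0],"claw":20},
    {"angular":[0,0,0],"offset":[0,0,-8],"claw":20},
    {"angular":[0,0,0],"offset":[0,0,-14],"claw":20},
    {"angular":[0,0,0],"offset":[0,0,-18],"claw":20},
    {"angular":[0,0,0],"offset":[0,0,-18],"claw":20},
    {"angular":[0,0,0],"offset":[0,0,0],"claw":20}
  ]
}}

```text
time: 33.87
eef_pos: [472.2, 300.4, 164.1]
tcp_rot: [-0.0, 3.136, 0.004]
ft_force: [1.2, -0.1, -1.5]
finger_gap: 0.363
grasp_force: 40.0
```

```bash
python3 - <<'E'
from h import *
print(env.get_obs()['eef_pos'])
im=env.camera("top")[:,:,::-1].copy(); cv2.imwrite("pics/t7raw.png",im); crop(im,90,150,320,320,3,"pics/t7.png")
E
```

```text
[472.22775617 300.42328875 164.06049181]
```

View pics/t7.png

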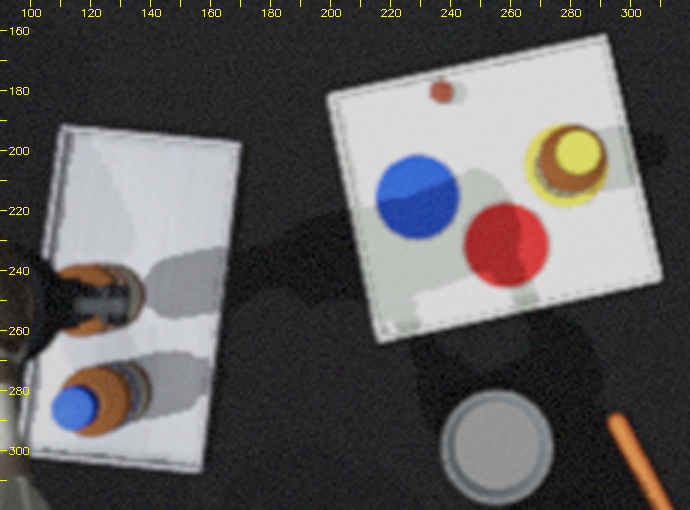

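Yellow stands centred on its coaster, cap near raw (283,201) as at the start. Red is lifted; take it home.

Emit:
{"name": "step_arm", "arguments": {
  "steps": [
    {"angular":[0,0,0],"offset":[-1,-7,0],"claw":20},
    {"angular":[0,0,0],"offset":[-1,-7,0],"claw":20},
    {"angular":[0,0,0],"offset":[-3.4,-22,0],"claw":20},
    {"angular":[0,0,0],"offset":[-3.4,-22,0],"claw":20},
    {"angular":[0,0,0],"offset":[-3.4,-22,0],"claw":20},
    {"angular":[0,0,0],"offset":[-3.4,-22,0],"claw":20},
    {"angular":[0,0,0],"offset":[-3.4,-22,0],"claw":20},
    {"angular":[0,0,0],"offset":[-3.4,-22,0],"claw":20},
    {"angular":[0,0,0],"offset":[-3.4,-22,0],"claw":20},
    {"angular":[0,0,0],"offset":[-3.4,-22,0],"claw":20},
    {"angular":[0,0,0],"offset":[-3.4,-22,0],"claw":20},
    {"angular":[0,0,0],"offset":[-3.4,-22,0],"claw":20},
    {"angular":[0,0,0],"offset":[-3.4,-22,0],"claw":20},
    {"angular":[0,0,0],"offset":[-3.4,-22,0],"claw":20},
    {"angular":[0,0,0],"offset":[-3.4,-22,0],"claw":20},
    {"angular":[0,0,0],"offset":[-1,-4.5,0],"claw":20},
    {"angular":[0,0,0],"offset":[-1,-4.5,0],"claw":20},
    {"angular":[0,0,0],"offset":[0,0,0],"claw":20},
    {"angular":[0,0,0],"offset":[0,0,0],"claw":20}
  ]
}}

```text
time: 35.5
eef_pos: [517.9, -9.1, 159.5]
tcp_rot: [0.0, -3.14, -0.001]
ft_force: [0.2, -0.6, -2.7]
finger_gap: 0.361
grasp_force: 40.3
```

Emit:
{"name": "step_arm", "arguments": {
  "steps": [
    {"angular":[0,0,0],"offset":[0,0,14],"claw":20},
    {"angular":[0,0,0],"offset":[0,0,17],"claw":20},
    {"angular":[0,0,0],"offset":[0,0,11],"claw":20},
    {"angular":[0,0,0],"offset":[0,0,6],"claw":20},
    {"angular":[0,0,0],"offset":[0,0,3],"claw":20},
    {"angular":[0,0,0],"offset":[0,0,2],"claw":20},
    {"angular":[0,0,0],"offset":[0,0,0.5],"claw":20},
    {"angular":[0,0,0],"offset":[0,0,0.5],"claw":20},
    {"angular":[0,0,0],"offset":[0,0,0],"claw":20}
  ]
}}

```text
time: 36.25
eef_pos: [519.3, -9.4, 107.8]
tcp_rot: [-0.0, 3.14, 0.0]
ft_force: [-1.0, 1.2, 5.8]
finger_gap: 0.363
grasp_force: 40.8
```

Emit:
{"name": "step_arm", "arguments": {
  "steps": [
    {"angular":[0,0,0],"offset":[0,0,0],"claw":40},
    {"angular":[0,0,0],"offset":[0,0,0],"claw":60},
    {"angular":[0,0,0],"offset":[0,0,0],"claw":60},
    {"angular":[0,0,0],"offset":[0,0,0],"claw":60},
    {"angular":[0,0,0],"offset":[0,0,-20],"claw":60},
    {"angular":[0,0,0],"offset":[0,0,-30],"claw":60},
    {"angular":[0,0,0],"offset":[0,0,-30],"claw":60},
    {"angular":[0,0,0],"offset":[10.6,26.3,0],"claw":60},
    {"angular":[0,0,0],"offset":[10.6,26.3,0],"claw":60},
    {"angular":[0,0,0],"offset":[10.6,26.3,0],"claw":60},
    {"angular":[0,0,0],"offset":[10.6,26.3,0],"claw":60},
    {"angular":[0,0,0],"offset":[10.6,26.3,0],"claw":60},
    {"angular":[0,0,0],"offset":[10.6,26.3,0],"claw":60},
    {"angular":[0,0,0],"offset":[10.6,26.3,0],"claw":60},
    {"angular":[0,0,0],"offset":[10.6,26.3,0],"claw":60},
    {"angular":[0,0,0],"offset":[10.6,26.3,0],"claw":60},
    {"angular":[0,0,0],"offset":[10.6,26.3,0],"claw":60},
    {"angular":[0,0,0],"offset":[10.6,26.3,0],"claw":60},
    {"angular":[0,0,0],"offset":[10.6,26.3,0],"claw":60},
    {"angular":[0,0,0],"offset":[0,0,0],"claw":60}
  ]
}}

```text
time: 37.92
eef_pos: [389.4, 309.3, 186.1]
tcp_rot: [0.006, -3.141, -0.003]
ft_force: [0.2, 0.1, -0.0]
finger_gap: 0.705
grasp_force: 0.0
```

Emit:
{"name": "step_arm", "arguments": {
  "steps": [
    {"angular":[0,0,0],"offset":[0,0,0],"claw":60},
    {"angular":[0,0,0],"offset":[0,0,20],"claw":60},
    {"angular":[0,0,0],"offset":[0,0,25],"claw":60},
    {"angular":[0,0,0],"offset":[0,0,21],"claw":60},
    {"angular":[0,0,0],"offset":[0,0,11],"claw":60},
    {"angular":[0,0,0],"offset":[0,0,7],"claw":60},
    {"angular":[0,0,0],"offset":[0,0,0],"claw":60},
    {"angular":[0,0,0],"offset":[0,0,0],"claw":20},
    {"angular":[0,0,0],"offset":[0,0,0],"claw":20},
    {"angular":[0,0,0],"offset":[0,0,0],"claw":20},
    {"angular":[0,0,0],"offset":[0,0,0],"claw":20},
    {"angular":[0,0,0],"offset":[0,0,0],"claw":20},
    {"angular":[0,0,0],"offset":[0,0,0],"claw":20},
    {"angular":[0,0,0],"offset":[0,0,-8],"claw":20},
    {"angular":[0,0,0],"offset":[0,0,-14],"claw":20},
    {"angular":[0,0,0],"offset":[0,0,-18],"claw":20},
    {"angular":[0,0,0],"offset":[0,0,-18],"claw":20},
    {"angular":[0,0,0],"offset":[0,0,0],"claw":20}
  ]
}}

```text
time: 39.42
eef_pos: [393.2, 307.1, 163.9]
tcp_rot: [-0.0, 3.136, 0.005]
ft_force: [0.8, 0.6, -1.8]
finger_gap: 0.363
grasp_force: 40.1
```

Emit:
{"name": "step_arm", "arguments": {
  "steps": [
    {"angular":[0,0,0],"offset":[-6,-8,0],"claw":20},
    {"angular":[0,0,0],"offset":[-6,-8,0],"claw":20},
    {"angular":[0,0,0],"offset":[-14,-21,0],"claw":20},
    {"angular":[0,0,0],"offset":[-14,-21,0],"claw":20},
    {"angular":[0,0,0],"offset":[-14,-21,0],"claw":20},
    {"angular":[0,0,0],"offset":[-14,-21,0],"claw":20},
    {"angular":[0,0,0],"offset":[-14,-21,0],"claw":20},
    {"angular":[0,0,0],"offset":[-14,-21,0],"claw":20},
    {"angular":[0,0,0],"offset":[-14,-21,0],"claw":20},
    {"angular":[0,0,0],"offset":[-14,-21,0],"claw":20},
    {"angular":[0,0,0],"offset":[-14,-21,0],"claw":20},
    {"angular":[0,0,0],"offset":[-14,-21,0],"claw":20},
    {"angular":[0,0,0],"offset":[-7,-7.5,0],"claw":20},
    {"angular":[0,0,0],"offset":[-7,-7.5,0],"claw":20},
    {"angular":[0,0,0],"offset":[0,0,0],"claw":20},
    {"angular":[0,0,0],"offset":[0,0,0],"claw":20}
  ]
}}

```text
time: 40.75
eef_pos: [556.7, 65.1, 159.2]
tcp_rot: [-0.001, -3.14, -0.001]
ft_force: [-0.3, 0.4, -2.3]
finger_gap: 0.364
grasp_force: 40.3
```

Emit:
{"name": "step_arm", "arguments": {
  "steps": [
    {"angular":[0,0,0],"offset":[0,0,14],"claw":20},
    {"angular":[0,0,0],"offset":[0,0,17],"claw":20},
    {"angular":[0,0,0],"offset":[0,0,11],"claw":20},
    {"angular":[0,0,0],"offset":[0,0,6],"claw":20},
    {"angular":[0,0,0],"offset":[0,0,3],"claw":20},
    {"angular":[0,0,0],"offset":[0,0,2],"claw":20},
    {"angular":[0,0,0],"offset":[0,0,0.5],"claw":20},
    {"angular":[0,0,0],"offset":[0,0,0.5],"claw":20},
    {"angular":[0,0,0],"offset":[0,0,0],"claw":20}
  ]
}}

```text
time: 41.5
eef_pos: [558.0, 65.3, 107.9]
tcp_rot: [-0.0, 3.14, 0.001]
ft_force: [-2.8, 2.1, 5.8]
finger_gap: 0.364
grasp_force: 40.9
```

Emit:
{"name": "step_arm", "arguments": {
  "steps": [
    {"angular":[0,0,0],"offset":[0,0,0],"claw":40},
    {"angular":[0,0,0],"offset":[0,0,0],"claw":55},
    {"angular":[0,0,0],"offset":[0,0,0],"claw":55},
    {"angular":[0,0,0],"offset":[0,0,0],"claw":55},
    {"angular":[0,0,0],"offset":[0,0,-20],"claw":55},
    {"angular":[0,0,0],"offset":[0,0,-30],"claw":55},
    {"angular":[0,0,0],"offset":[0,0,-30],"claw":55},
    {"angular":[0,0,0],"offset":[10,30,0],"claw":55},
    {"angular":[0,0,0],"offset":[10,30,0],"claw":55},
    {"angular":[0,0,0],"offset":[10,30,0],"claw":55},
    {"angular":[0,0,0],"offset":[10,30,0],"claw":55},
    {"angular":[0,0,0],"offset":[10,30,0],"claw":55},
    {"angular":[0,0,0],"offset":[10,30,0],"claw":55},
    {"angular":[0,0,0],"offset":[10,30,0],"claw":55},
    {"angular":[0,0,0],"offset":[0,15,0],"claw":55},
    {"angular":[0,0,0],"offset":[0,0,0],"claw":55},
    {"angular":[0,0,0],"offset":[0,0,0],"claw":55}
  ]
}}

```text
time: 42.92
eef_pos: [487.2, 290.2, 186.0]
tcp_rot: [-0.003, 3.141, -0.001]
ft_force: [0.2, 0.2, 0.7]
finger_gap: 0.64
grasp_force: 0.0
```

```bash
python3 - <<'E'
from h import *
im=env.camera("top")[:,:,::-1].copy(); crop(im,195,100,430,270,3,"pics/t8.png")
E
```

```text
(no output)
```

View pics/t8.png

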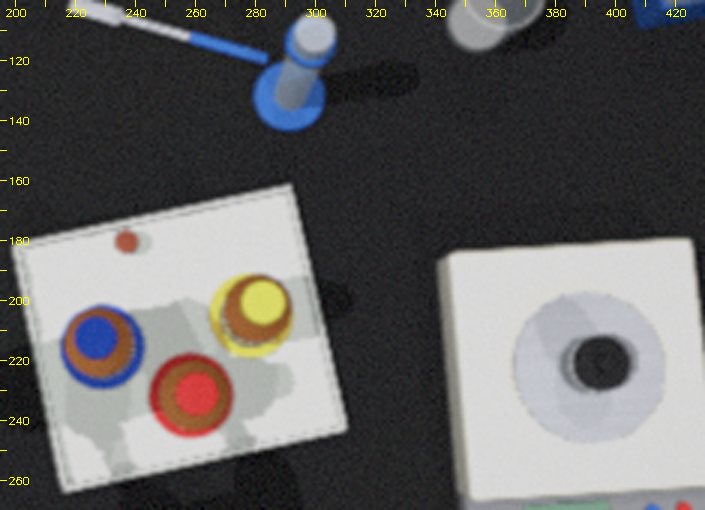

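Blue, red and yellow stand on their coasters with caps at raw (227,212.5), (260.7,231) and (283,200.7), all within a pixel or so of the start. The cylinder is unmoved and the jar is centred on the pan. A quick numeric check, then hand in.

```bash
python3 - <<'E'
from h import *
t=lambda u,v,z:ray("top",u-.4,v-.4,z)[:2].round(1)
c=[("b",227,212.6,140,(557,65.5)),("r",260.7,231.2,140,(517.7,-9.2)),("y",283,200.7,140,(586,-58.8)),("jar",396,220.7,112,(545.5,-322.2))]
ok=True
for n,u,v,z,g in c:
    e=np.linalg.norm(t(u,v,z)-g); print(n,t(u,v,z),e.round(1)); ok&=e<8
if ok: print(env.hand_in())
E
```

```text
b [556.3  64.8] 1.0
r [516.8 -10.5] 1.6
y [585.2 -58.9] 0.8
jar [ 547.1 -319. ] 3.6
the job is handed in; nothing more can be done
None
```

The job is handed in. In the last picture the jar stands on the pan about 4 mm off centre, the three bottles stand on their matching coasters within about 2 mm, and the measuring cylinder looks unmoved; the hand-in gave no verdict.

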